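Trace the curved template with the tracing pen

ROBOT

A 6-joint arm with a two-finger parallel gripper is mounted at the origin on the work surface; the furniture and walls round the work are solid. World frame = base frame: x ahead of the robot, y to its left, z up, the work surface at z = 0. Lengths are in mm, angles in rad, forces in N, time in s.
With the tool pointing down it reaches from about 275 to 1000 mm from the base axis. Payload 8.4 kg.
Tool frame: the origin (TCP) lies at the very end of the fingers, on their centre line; the grasp point (between the pads) lies 19 mm behind it (r.tcp_to_grasp is the distance from the TCP to the grasp point, in mm); z points along the fingers, y is the line along which they close (so a half turn about z gives the same grasp; the last joint's range is limited). The gripper opens to 85 mm and grips with 20 to 120 N. Pads are 22 mm wide; open, the fingers measure 114 mm over their backs; the gripper's body (76 mm by 85 mm) begins 54 mm behind the grasp point. The pads swing forward as they close: fully open they stand 13 mm farther back than shut.
Start: joints at [1.155, 0.353, 1.633, -0, 1.155, -0.002], TCP at [251.306, 572.253, 231.281] pointing down, gripper open.
Joint ranges: [-2.63, 2.63], [-0.92, 2.1], [0.06, 2.66], [-1.3, 4.44], [0, 2.69], [-3.02, 3.02]. Speed limits (rad/s): [2.22, 2.22, 2.79, 3.14, 3.14, 3.14].

INTERFACE

Orientations are given as [roll, pitch, yaw] about the fixed x, y, z axes, in that order (R = Rz(yaw) Ry(pitch) Rx(roll)).
In Python, from rig import r gives the robot as it stands. The module is installed in compiled form; this text tells all that it offers.
- The arm moves only by the tool play_rows, never from a script. Its argument "rows" is a list of rows, each an object with "dp": the shift along the tool's x, y, z in units of 40 mm (1.0 is 40 mm), a list of three; "turn": the turn, a rotation vector about the tool's x, y, z in units of 6 degrees (1.0 is 6 degrees), a list of three; "fingers": the closure, from 0 (fully open) to 1 (shut). In form: [{"dp": [tx, ty, tz], "turn": [wx, wy, wz], "fingers": fingers}, ...]. A call has 1 to 5 rows; each row shifts and turns the commanded pose from where the row before left it, along the tool's axes as they then stand; what a row does not reach is not made up. A row lasts 1/12 s, in which the tool goes at most 41.7 mm and 7.16 degrees, less where a joint would pass 70% of its speed; a pose out of reach is approached as far as the arm can. A call is refused whole if a number of a shift passes 1 or a number of a turn 1, either way. A call with a gripper value outside its range is refused whole. The fingers move at their own pace and stop on an object; "force" is the grip in N (left out, the last holds). Time passes only in rows, so rows that do not move let the fingers close. It gives the time, the measured TCP pose, the force, the opening and the grip force at its end, in the units of the state.
- r.sense(): the state, without advancing time (a new reading comes with each control period).
- r.grab_frame(name): name is "scene" or "top"; returns a dict with "pixels" (384x512x3 uint8, red, green, blue), "fx", "fy", "cx", "cy" (pixels), "dist" ([k1, k2, p1, p2, k3] as OpenCV has them; the pictures are not rectified), "pose" (4x4, takes a point from camera to world coordinates). Camera axes: x right, y down, z forward; pixel columns grow to the right and rows downward; lengths in mm; the calibration is good to about 2 mm. A picture is of the moment at which its call begins. There is no depth.
- r.sign_off(): hands the job in; it is judged then, once.
The state is a dict: "clock": time; "qpos": joint angles; "qvel": joint speeds; "joint_efforts": joint torques, N m; "eef_pos": TCP position; "tcp_rot": TCP orientation; "contact_force": force on the tool from outside, world axes, zero at the start; "wrist_torque": the same for the moment, N m; "opening": opening from 0.0 (shut) to 1.0 (fully open); "grasp_force": force on a finger pad.
Only numpy, scipy, OpenCV 4.12 (cv2) and the standard library are available. Lean on these libraries where they do the work, as an engineer would, in place of code of your own. Each camera call takes 0.05 s, during which the arm holds its last target. There are 200 camera calls.

TASK

Digitise the wavy edge of the clamped metal template: lift the tracing pen out of its holder and run its ball tip slowly along the wavy edge from the template's left end to its right end (left and right as the robot sees it), keeping the ball lightly against the edge all the way and never lifting it up out of the stroke or pressing hard (15 N is too much). Then stand the pen back in its holder, fully down, and let go; leave the other things on the desk where they are.

Things in the scene. Friction and masses are not known exactly. Their poses are not given: they have to be found in the camera images.
- template: Dark steel clamp block, 50 (x) x 100 (y) x 24 mm, fixed to the desk, holding on its -x side a bare metal plate 172 mm long (y), top 15 mm and underside 3 mm above the desk. Origin on the desk under the block (block x = -15 to +35 mm), z up; turned at most 0.3 rad from the robot's frame: -x faces the robot, +y is its left. Block with screw is 36 mm high.
- edge_nominal (a point): Nominal middle of the plate's wavy upright edge (faces -x), top of plate. In the template's frame in mm the nominal edge is x = -60 - 20 sin(2 pi y/130) cos^2(pi y/170), angles in rad, y from +86 (left) to -86: (y 60: -61.0, y 30: -74.4, y 0: -60.0, y -30: -45.6, y -60: -59.0). Trace y = +67 to -67; beyond that are run-in and run-out. Nothing higher than the plate lies within 20 mm of the edge.
- clamp_screw (a point): Brass clamp screw, nominal, top at 36 mm. BEWARE: the plate was clamped by hand: its true edge is shifted up to 9 mm either way along the template's x and then turned up to 0.09 rad either way about this screw (the screw shifts too). Not reported, new each time; these points stay nominal: find the edge by touch. The plate is rubber-mounted: it gives 1 mm per 4 N along x, up to 8 mm, and springs back.
- edge_left (a point): Nominal left end of the wavy edge, y = +80 mm, 15 mm above the desk: the stroke starts here.
- edge_right (a point): Nominal right end of the wavy edge, y = -80 mm, 15 mm above the desk: the stroke ends here.
- tracing_pen: Upright pen, loose, 60 g, 95 mm tall: a black square grip 16 x 16 mm (sides along the pen's x and y) from 24 to 90 mm above its lowest point, a bright band and button on top, below it a 6 mm steel shank ending in a ball of 8 mm diameter. Origin at the lowest point of the ball, z up along the pen. Stands in its holder with the grip's underside resting on the holder's top, its yaw arbitrary. Grip the square sides.
- pen_ball (a point): Centre of the pen's ball tip, 4 mm above the pen's lowest point. In the holder it is 10 mm above the desk.
- pen_holder: Dark wooden block, 50 x 50 x 30 mm, fixed to the desk, with a round upright through hole of 12 mm diameter in its middle, chamfered 3 mm at the mouth. Origin on the desk under its centre, z up.
- holder_mouth (a point): Centre of the holder's hole at its top face, 30 mm above the desk.
- pocket_watch: Bystander: silver pocket watch, 47 x 68 x 12 mm, loose; origin under its centre.
- field_compass: Bystander: brass pocket compass, 60 x 73 x 16 mm, loose; origin under its centre.
- eraser: Bystander: eraser in a sleeve, 20 x 48 x 12 mm, loose; origin under its centre.
- magnifier: Bystander: magnifying glass, 82 x 175 x 17 mm, loose; origin under its centre.
- ink_pad: Bystander: flat closed tin, 62 x 92 x 16 mm, loose; origin under its centre.
Not all that is in view belongs to the job. Of the things that look like the pen_holder, take the one that is farthest from the robot's base at the start.

How it is judged:
By the outcome, as a careful person would: the job done as asked, in the order asked, and still so for the second after the job is handed in, with the robot touching nothing.
It also fails if it takes over 67 s, if anything falls off the work surface, if the arm or the gripper's body presses on something with over 40 N, if the wrist force passes 120 N, or if a joint passes its speed limit or range.

## Working session

There is one attempt and no reset: what is moved stays moved. The work goes in short steps, Python scripts to look and compute and a tool call to move; the robot and the scene stay as the last step left them, time stands still between calls to the robot, and variables do not carry over. Pictures are saved under pics/ and viewed, at most 10 in all, crops included, and the job is handed in when it is done.

Besides the shell and the picture viewer there is one more tool, called after "Call:" as name(argument=value, ...), one argument or row to a line, values as JSON. play_rows: Moves the arm, as the interface text tells. Its arguments: {"type":"object","properties":{"rows":{"type":"array"},"force":{"type":"number"}},"required":["rows"]}

```bash
mkdir -p pics; python3 - <<'E'
from rig import r
import cv2,numpy as np
for n in("scene","top"):
    f=r.grab_frame(n); cv2.imwrite(f"pics/{n}0.png",f["pixels"][:,:,::-1]); np.savez(f"{n}0.npz",**f)
    print(n,f["fx"],f["cx"],f["cy"],f["dist"],np.round(f["pose"],3).tolist())
print(r.sense(), r.tcp_to_grasp)
E
```

```text
scene 366.5413941075565 260.3116687183823 190.65749861095776 [-0.06502454  0.          0.          0.          0.        ] [[0.866, -0.304, 0.397, 74.425], [-0.5, -0.552, 0.667, -675.971], [0.017, -0.776, -0.63, 593.724], [0.0, 0.0, 0.0, 1.0]]
top 353.59709339304004 254.2192718974641 191.5041937919145 [-0.10393196  0.          0.          0.          0.        ] [[0.029, -0.998, 0.051, 363.769], [-1.0, -0.029, 0.012, -123.412], [-0.011, -0.052, -0.999, 891.65], [0.0, 0.0, 0.0, 1.0]]
{'clock': 0.1, 'qpos': array([ 1.15458134e+00,  3.53551409e-01,  1.63405750e+00, -2.98407915e-06,
        1.15520843e+00, -2.39144217e-03]), 'qvel': array([ 0.00064481, -0.00237925, -0.00045317, -0.00023116, -0.00024034,
        0.00043699]), 'joint_efforts': array([ 9.31230315e-04, -6.06355762e+01, -3.42821431e+01,  1.06947962e-04,
        3.94040690e-03,  3.71619740e-05]), 'eef_pos': array([251.14388064, 571.85476971, 230.65489054]), 'tcp_rot': array([-3.14036797e+00, -2.00162751e-07,  2.72777032e+00]), 'contact_force': array([ 0.03302498, -1.41512729,  0.76572429]), 'wrist_torque': array([0.00703211, 0.0162666 , 0.03872439]), 'grasp_force': 0.0, 'opening': 1.0003886404205045} 18.700000000000003
```

View pics/scene0.png

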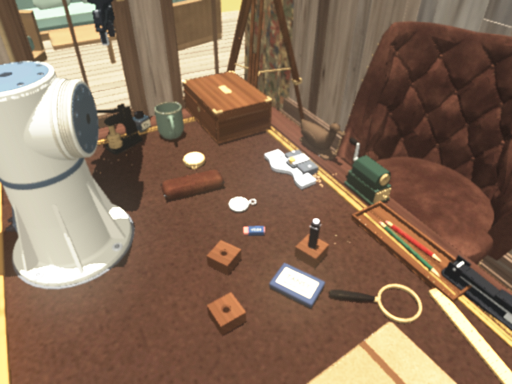

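View pics/top0.png

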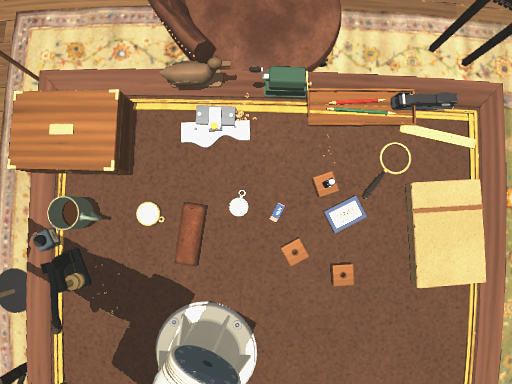

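```bash
cat > h.py <<'E'
import numpy as np,cv2
def load(n): return dict(np.load(n+".npz"))
def K(f): return np.array([[f["fx"],0,f["cx"]],[0,f["fy"],f["cy"]],[0,0,1]],float)
def ray(f,px,z):
    px=np.asarray(px,float).reshape(-1,1,2)
    u=cv2.undistortPoints(px,K(f),f["dist"])[:,0]
    d=np.c_[u,np.ones(len(u))]@f["pose"][:3,:3].T; o=f["pose"][:3,3]
    return o+d*((z-o[2])/d[:,2])[:,None]
def proj(f,P):
    T=np.linalg.inv(f["pose"]); 
    return cv2.projectPoints(np.asarray(P,float).reshape(-1,1,3),cv2.Rodrigues(T[:3,:3])[0],T[:3,3],K(f),f["dist"])[0][:,0]
E
python3 - <<'E'
from h import *
t=load("top0");s=load("scene0")
print(ray(t,[(325,184),(294,251),(343,274)],30).round(), ray(t,[(215,128)],15).round())
def crop(f,x,y,w,h,k): return cv2.resize(f["pixels"][y:y+h,x:x+w],None,fx=k,fy=k,interpolation=cv2.INTER_CUBIC)
im=np.zeros((600,800,3),np.uint8)
a=crop(t,170,95,90,55,8);im[:440,:720]=a
b=crop(t,305,165,40,40,4);im[440:600,0:160]=b
c=crop(s,290,210,45,60,2.6)
im[440:440+156,170:170+117]=c
c=crop(s,255,140,75,53,3);im[440:440+159,300:300+225]=c
cv2.imwrite("pics/crop1.png",im[:,:,::-1])
E
```

```text
[[ 431. -286.   30.]
 [ 266. -214.   30.]
 [ 213. -335.   30.]] [[566.  -9.  15.]]
```

View pics/crop1.png

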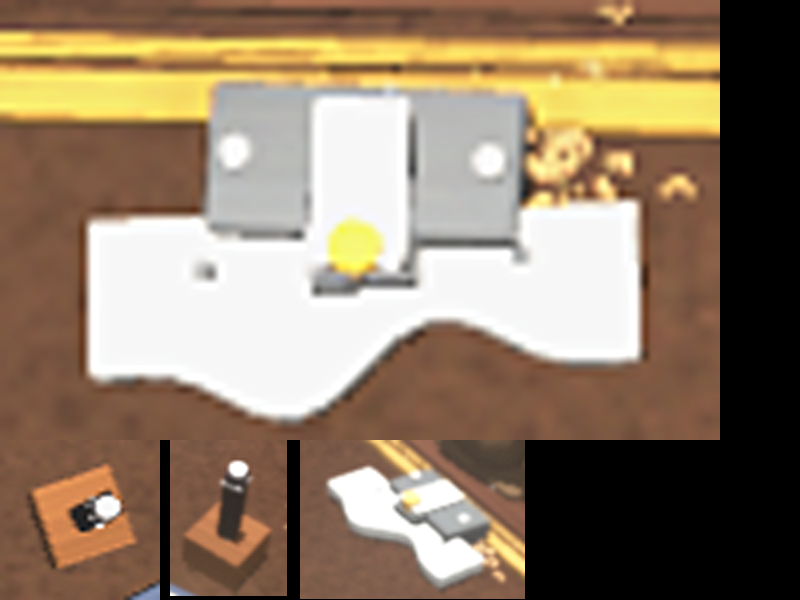

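```bash
python3 - <<'E'
from h import *
from scipy.optimize import least_squares
t=load("top0");s=load("scene0")
def crop(f,x,y,w,h,k,g):
    c=f["pixels"][y:y+h,x:x+w].astype(float)
    c=np.clip(255*(c/255)**g,0,255).astype(np.uint8)
    return cv2.resize(c,None,fx=k,fy=k,interpolation=cv2.INTER_NEAREST)
im=np.zeros((600,800,3),np.uint8)
c=crop(t,312,170,28,28,14,.45);im[:392,:392]=c
c=crop(s,300,212,26,40,14,.45);im[:560,400:764]=c
cv2.imwrite("pics/crop2.png",im[:,:,::-1])
# holder top outline in top view (orange/bright wood)
hsv=cv2.cvtColor(t["pixels"],cv2.COLOR_RGB2HSV)
sub=hsv[165:205,305:345]; m=((sub[...,2]>140)&(sub[...,1]>90)).astype(np.uint8)
rgb=t["pixels"][165:205,305:345].astype(int)
m=((rgb[...,0]-rgb[...,2]>80)&(rgb[...,0]>150)).astype(np.uint8)
c=max(cv2.findContours(m,0,1)[0],key=cv2.contourArea)
q=cv2.boxPoints(cv2.minAreaRect(c))+[305,165]
print("holder box px",q.round(1)); P=ray(t,q,30);print(P.round(1),P.mean(0).round(1), np.linalg.norm(np.diff(P,axis=0),axis=1).round(1))
# plate + block
rgb=t["pixels"].astype(int)
# lower edge per column: subpixel threshold 
g=rgb.min(2)
E=[]
for x in range(182,249):
    col=g[120:152,x].astype(float)
    hi=np.where(col>150)[0]
    i=hi.max(); a,b=col[i],col[i+1]; hi_v=col[max(i-3,0)]; lo=col[min(i+3,31)]; th=(hi_v+lo)/2
    # search crossing
    for j in range(i-2,min(i+3,31)):
        if col[j]>=th>col[j+1]: E.append((x,120+j+(col[j]-th)/(col[j]-col[j+1])));break
E=np.array(E);P=ray(t,E,15)
np.save("edge_px.npy",E)
# block corners (crop coordinates/8 + offset)
bc=np.array([(213,85),(525,95),(518,240),(207,228)])/8+[170,95]-.45
B=ray(t,bc,24);print("block",B.round(1),B.mean(0).round(1))
d=B[0]-B[1];yaw=np.arctan2(-d[0],d[1]);print("yaw",yaw, np.linalg.norm(np.diff(B,axis=0),axis=1))
print(P[::4].round(1).tolist())
E
```

```text
holder box px [[312.6 176.8]
 [331.8 170.4]
 [338.4 190.2]
 [319.2 196.6]]
[[ 448.1 -254.8   30. ]
 [ 465.3 -301.8   30. ]
 [ 417.1 -318.9   30. ]
 [ 400.1 -271.9   30. ]] [ 432.7 -286.9   30. ] [50.1 51.2 50. ]
block [[621.5  39.6  24. ]
 [620.3 -58.9  24. ]
 [573.9 -58.3  24. ]
 [575.6  39.4  24. ]] [597.8  -9.6  24. ]
yaw -0.01224562857548817 [98.43054462 46.35780723 97.65735816]
[[528.4, 73.1, 15.0], [529.5, 62.9, 15.0], [529.7, 52.7, 15.0], [527.5, 42.5, 15.0], [522.8, 32.1, 15.0], [518.4, 21.8, 15.0], [517.4, 11.6, 15.0], [521.3, 1.7, 15.0], [530.6, -8.1, 15.0], [541.0, -17.8, 15.0], [547.7, -27.6, 15.0], [549.8, -37.6, 15.0], [547.3, -47.8, 15.0], [542.6, -58.0, 15.0], [538.5, -68.2, 15.0], [537.9, -78.3, 15.0], [538.0, -88.3, 15.0]]
```

View pics/crop2.png

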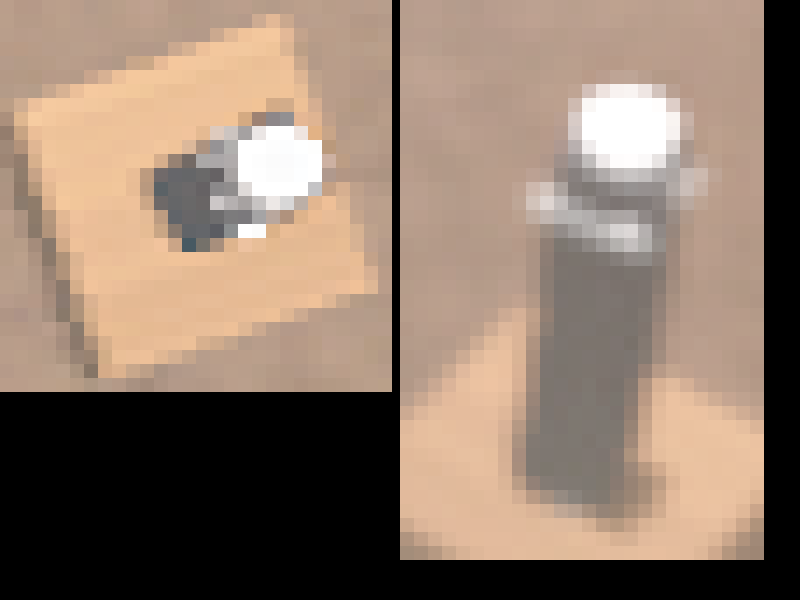

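```bash
python3 - <<'E'
from h import *
from scipy.optimize import least_squares
t=load("top0");s=load("scene0")
A=ray(s,[(310,226.3),(317.3,229.2),(320.7,225)],97);print(A.round(1))
for i,j in((0,1),(1,2)):
    d=A[j]-A[i];print(np.linalg.norm(d[:2]).round(1),np.degrees(np.arctan2(d[1],d[0])).round(1))
B=ray(t,np.array([(155,175),(183,250)])/14+[311.5,169.5],30+8);print(B.round(1));d=B[1]-B[0];print(np.degrees(np.arctan2(d[1],d[0])))
# bright band corners bottom grip scene
C=ray(s,np.array([(520,488),(610,522)])/14+[300-400/14-.5,211.5],30);print(C.round(1));d=C[1]-C[0];print(np.degrees(np.arctan2(d[1],d[0])))
# button top
print("button",ray(t,[(311.5+280/14,169.5+158/14)],101).round(1),ray(s,[(300+225/14-.5,211.5+125/14)],99).round(1))
# plate fit
P=ray(t,np.load("edge_px.npy"),15)[:,:2]
def nom(y): return -60-20*np.sin(2*np.pi*y/130)*np.cos(np.pi*y/170)**2
def res(p):
    x0,y0,th=p;c,sn=np.cos(th),np.sin(th);d=P-[x0,y0];X=c*d[:,0]+sn*d[:,1];Y=-sn*d[:,0]+c*d[:,1]
    return (X-nom(Y))[2:-2]
f=least_squares(res,[590,-10,0]);print("plate frame",f.x,np.abs(f.fun).max(),f.fun.std())
# block contour fit via gray mask
g=t["pixels"].astype(int);m=((np.ptp(g,axis=2)<25)&(g.min(2)>110)&(g.min(2)<200)).astype(np.uint8)
for z in(24,):
  pts=[]
  ys,xs=np.where(m[100:128,190:242]);print(xs.min()+190,xs.max()+190,ys.min()+100,ys.max()+100)
E
```

```text
[[ 416.9 -291.3   97. ]
 [ 424.5 -304.6   97. ]
 [ 437.3 -298.6   97. ]]
15.3 -60.2
14.1 25.3
[[ 435.4 -278.1   38. ]
 [ 422.5 -283.2   38. ]]
-158.32082192265733
[[ 424.9 -285.4   30. ]
 [ 432.5 -297.3   30. ]]
-57.450788261369055
button [[ 433.5 -286.8  101. ]] [[ 434.8 -284.9   99. ]]
plate frame [ 5.93486565e+02 -7.12528607e+00  5.99808842e-02] 0.6097957081295604 0.26319621524044257
195 235 106 127
```

Top view: three look-alike holders are at px (325,184), (294,251) and (343,274). The one at (325,184) is farthest from the base and holds the pen. The crop confirms this: pen at about (433,-287), sides about 25° off the robot's axes. Turning the tool to a yaw of 115° and moving over.

Call:
play_rows(
  rows=[
    {"dp": [0, 0, 0], "turn": [0, 0, 1], "fingers": 0},
    {"dp": [0, 0, 0], "turn": [0, 0, 1], "fingers": 0},
    {"dp": [0, 0, 0], "turn": [0, 0, 1], "fingers": 0},
    {"dp": [0, 0, 0], "turn": [0, 0, 1], "fingers": 0},
    {"dp": [0, 0, 0], "turn": [0, 0, 1], "fingers": 0},
  ],
  force=80,
)

```text
clock: 0.52
eef_pos: [251.2, 572.0, 230.8]
tcp_rot: [-3.141, 0.0, 2.199]
contact_force: [0.1, 0.1, 0.7]
opening: 0.996
grasp_force: 0.0
```

Call:
play_rows(
  rows=[
    {"dp": [0, 0, 0], "turn": [0, 0, 1], "fingers": 0},
    {"dp": [0, 0, 0], "turn": [0, 0, 0.88], "fingers": 0},
    {"dp": [0, 0, 0], "turn": [0, 0, 0], "fingers": 0},
  ],
)

```text
clock: 0.77
eef_pos: [251.2, 572.0, 230.9]
tcp_rot: [-3.141, 0.001, 2.003]
contact_force: [-0.0, -0.0, 0.2]
opening: 1.002
grasp_force: 0.0
```

Call:
play_rows(
  rows=[
    {"dp": [-0.97, -0.22, 0], "turn": [0, 0, 0], "fingers": 0},
    {"dp": [-0.97, -0.22, 0], "turn": [0, 0, 0], "fingers": 0},
    {"dp": [-0.97, -0.22, 0], "turn": [0, 0, 0], "fingers": 0},
    {"dp": [-0.97, -0.22, 0], "turn": [0, 0, 0], "fingers": 0},
    {"dp": [-0.97, -0.22, 0], "turn": [0, 0, 0], "fingers": 0},
  ],
)

```text
clock: 1.18
eef_pos: [293.3, 376.0, 231.0]
tcp_rot: [-3.141, 0.0, 2.012]
contact_force: [1.2, 0.8, 0.3]
opening: 1.001
grasp_force: 0.0
```

Call:
play_rows(
  rows=[
    {"dp": [-0.97, -0.23, 0], "turn": [0, 0, 0], "fingers": 0},
    {"dp": [-0.97, -0.23, 0], "turn": [0, 0, 0], "fingers": 0},
    {"dp": [-0.97, -0.23, 0], "turn": [0, 0, 0], "fingers": 0},
    {"dp": [-0.97, -0.23, 0], "turn": [0, 0, 0], "fingers": 0},
    {"dp": [-0.97, -0.23, 0], "turn": [0, 0, 0], "fingers": 0},
  ],
)

```text
clock: 1.6
eef_pos: [333.5, 180.8, 231.3]
tcp_rot: [3.141, 0.0, 2.012]
contact_force: [1.4, -0.2, -0.5]
opening: 0.999
grasp_force: 0.0
```

Call:
play_rows(
  rows=[
    {"dp": [-0.97, -0.23, 0], "turn": [0, 0, 0], "fingers": 0},
    {"dp": [-0.97, -0.23, 0], "turn": [0, 0, 0], "fingers": 0},
    {"dp": [-0.97, -0.23, 0], "turn": [0, 0, 0], "fingers": 0},
    {"dp": [-0.97, -0.23, 0], "turn": [0, 0, 0], "fingers": 0},
    {"dp": [-0.97, -0.23, 0], "turn": [0, 0, 0], "fingers": 0},
  ],
)

```text
clock: 2.02
eef_pos: [373.9, -14.6, 231.5]
tcp_rot: [3.141, 0.0, 2.011]
contact_force: [1.9, 0.9, 0.3]
opening: 1.0
grasp_force: 0.0
```

Call:
play_rows(
  rows=[
    {"dp": [-0.97, -0.23, 0], "turn": [0, 0, 0], "fingers": 0},
    {"dp": [-0.97, -0.23, 0], "turn": [0, 0, 0], "fingers": 0},
    {"dp": [-0.97, -0.23, 0], "turn": [0, 0, 0], "fingers": 0},
    {"dp": [-0.97, -0.23, 0], "turn": [0, 0, 0], "fingers": 0},
    {"dp": [-0.97, -0.23, 0], "turn": [0, 0, 0], "fingers": 0},
  ],
)

```text
clock: 2.43
eef_pos: [414.2, -210.1, 231.3]
tcp_rot: [3.141, 0.0, 2.01]
contact_force: [0.9, 0.4, -0.3]
opening: 0.998
grasp_force: 0.0
```

Call:
play_rows(
  rows=[
    {"dp": [-0.9, -0.2, 0], "turn": [0, 0, 0], "fingers": 0.4},
    {"dp": [-0.6, -0.1, 0.3], "turn": [0, 0, 0], "fingers": 0.4},
    {"dp": [-0.4, -0.1, 0.6], "turn": [0, 0, 0], "fingers": 0.4},
    {"dp": [0, 0, 0.6], "turn": [0, 0, 0], "fingers": 0.4},
    {"dp": [0, 0, 0], "turn": [0, 0, 0], "fingers": 0.4},
  ],
)

```text
clock: 2.85
eef_pos: [429.6, -283.0, 167.2]
tcp_rot: [-3.138, -0.006, 2.009]
contact_force: [-1.2, 0.4, 0.0]
opening: 0.599
grasp_force: 0.0
```

```bash
python3 - <<'E'
from rig import r
from h import *
im=np.zeros((500,800,3),np.uint8)
for i,(n,x,y,w,h) in enumerate((("top",290,150,80,80),("scene",275,160,80,100))):
    f=r.grab_frame(n);np.savez(n+"1.npz",**f)
    c=cv2.resize(f["pixels"][y:y+h,x:x+w],None,fx=5,fy=5,interpolation=cv2.INTER_CUBIC);im[:h*5,400*i:400*i+400]=c
cv2.imwrite("pics/c3.png",im[:,:,::-1])
q=r.sense();print(q["eef_pos"],q["tcp_rot"],q["qpos"],q["opening"])
E
```

```text
[ 431.30096452 -283.01895308  170.8237167 ] [-3.14020613e+00 -2.39565028e-03  2.00903909e+00] [-5.83672459e-01  2.56573512e-01  1.92116796e+00  8.14536868e-05
  9.66618323e-01 -1.02196325e+00] 0.598337240637033
```

View pics/c3.png

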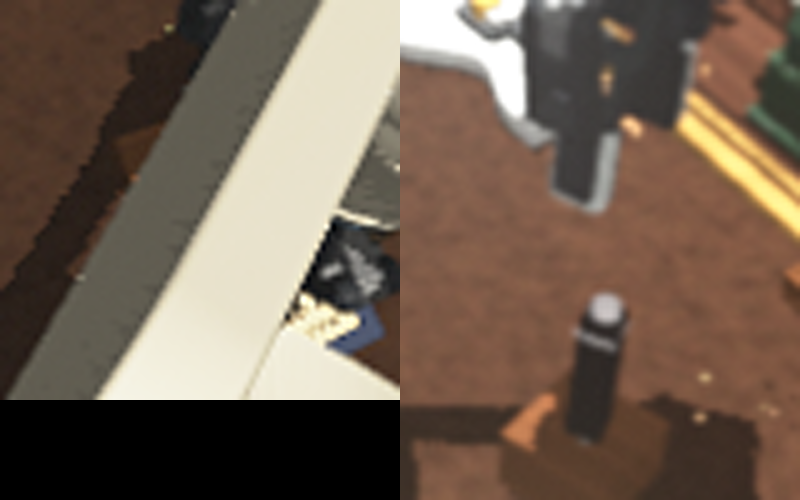

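Call:
play_rows(
  rows=[
    {"dp": [-0.1, 0, 0], "turn": [0, 0, 0], "fingers": 0.4},
    {"dp": [0, 0, 0.5], "turn": [0, 0, 0], "fingers": 0.4},
    {"dp": [0, 0, 0.6], "turn": [0, 0, 0], "fingers": 0.4},
    {"dp": [0, 0, 0.6], "turn": [0, 0, 0], "fingers": 0.4},
    {"dp": [0, 0, 0.6], "turn": [0, 0, 0], "fingers": 0.4},
  ],
)

```text
clock: 3.37
eef_pos: [435.3, -287.7, 80.5]
tcp_rot: [3.14, 0.003, 2.009]
contact_force: [-0.2, 0.7, -0.7]
opening: 0.595
grasp_force: 0.0
```

Call:
play_rows(
  rows=[
    {"dp": [0, 0, 0.5], "turn": [0, 0, 0], "fingers": 0.4},
    {"dp": [0, 0, 0.3], "turn": [0, 0, 0], "fingers": 0.4},
    {"dp": [0, 0, 0], "turn": [0, 0, 0], "fingers": 0.5},
    {"dp": [0, 0, 0], "turn": [0, 0, 0], "fingers": 0.6},
    {"dp": [0, 0, 0], "turn": [0, 0, 0], "fingers": 0.7},
  ],
)

```text
clock: 3.78
eef_pos: [435.0, -287.7, 48.9]
tcp_rot: [3.14, 0.002, 2.008]
contact_force: [-0.8, 0.5, 0.1]
opening: 0.302
grasp_force: 0.0
```

Call:
play_rows(
  rows=[
    {"dp": [0, 0, 0], "turn": [0, 0, 0], "fingers": 0.8},
    {"dp": [0, 0, 0], "turn": [0, 0, 0], "fingers": 0.9},
    {"dp": [0, 0, 0], "turn": [0, 0, 0], "fingers": 1},
    {"dp": [0, 0, 0], "turn": [0, 0, 0], "fingers": 1},
    {"dp": [0, 0, 0], "turn": [0, 0, 0], "fingers": 1},
  ],
)

```text
clock: 4.2
eef_pos: [434.9, -287.8, 49.0]
tcp_rot: [3.14, 0.002, 2.007]
contact_force: [-0.5, 1.8, 7.3]
opening: 0.176
grasp_force: 77.7
```

Call:
play_rows(
  rows=[
    {"dp": [0, 0, 0], "turn": [0, 0, 0], "fingers": 1},
    {"dp": [0, 0, 0], "turn": [0, 0, 0], "fingers": 1},
    {"dp": [0, 0, 0], "turn": [0, 0, 0], "fingers": 1},
  ],
)

```text
clock: 4.45
eef_pos: [434.9, -287.8, 49.0]
tcp_rot: [3.14, 0.002, 2.007]
contact_force: [0.9, 1.4, 7.2]
opening: 0.181
grasp_force: 77.7
```

Call:
play_rows(
  rows=[
    {"dp": [0, 0, -0.15], "turn": [0, 0, 0], "fingers": 1},
    {"dp": [0, 0, -0.3], "turn": [0, 0, 0], "fingers": 1},
    {"dp": [0, 0, -0.4], "turn": [0, 0, 0], "fingers": 1},
    {"dp": [0, 0, -0.3], "turn": [0, 0, 0], "fingers": 1},
    {"dp": [0, 0, -0.1], "turn": [0, 0, 0], "fingers": 1},
  ],
)

```text
clock: 4.87
eef_pos: [434.8, -287.9, 99.8]
tcp_rot: [3.14, 0.003, 2.007]
contact_force: [1.0, -0.2, -0.7]
opening: 0.176
grasp_force: 77.9
```

Call:
play_rows(
  rows=[
    {"dp": [0, 0, 0], "turn": [0, 0, 0.7], "fingers": 1},
    {"dp": [0, 0, 0], "turn": [0, 0, 0.9], "fingers": 1},
    {"dp": [0, 0, 0], "turn": [0, 0, 0.9], "fingers": 1},
    {"dp": [0, 0, 0], "turn": [0, 0, 0.9], "fingers": 1},
    {"dp": [0, 0, 0], "turn": [0, 0, 0.77], "fingers": 1},
  ],
)

```text
clock: 5.28
eef_pos: [433.7, -287.1, 97.5]
tcp_rot: [3.142, 0.0, 1.566]
contact_force: [-0.2, 0.9, -1.3]
opening: 0.172
grasp_force: 77.8
```

Call:
play_rows(
  rows=[
    {"dp": [0.3, 0.06, 0], "turn": [0, 0, 0], "fingers": 1},
    {"dp": [0.6, 0.12, 0], "turn": [0, 0, 0], "fingers": 1},
    {"dp": [0.9, 0.18, 0], "turn": [0, 0, 0], "fingers": 1},
    {"dp": [0.9, 0.18, 0], "turn": [0, 0, 0], "fingers": 1},
    {"dp": [0.9, 0.18, 0], "turn": [0, 0, 0], "fingers": 1},
  ],
)

```text
clock: 5.7
eef_pos: [462.4, -141.3, 97.4]
tcp_rot: [3.142, -0.0, 1.572]
contact_force: [0.3, -0.9, -0.8]
opening: 0.177
grasp_force: 77.9
```

Call:
play_rows(
  rows=[
    {"dp": [0.9, 0.18, 0], "turn": [0, 0, 0], "fingers": 1},
    {"dp": [0.9, 0.18, 0], "turn": [0, 0, 0], "fingers": 1},
    {"dp": [0.9, 0.18, 0], "turn": [0, 0, 0], "fingers": 1},
    {"dp": [0.9, 0.18, 0], "turn": [0, 0, 0], "fingers": 1},
    {"dp": [0.9, 0.18, 0], "turn": [0, 0, 0], "fingers": 1},
  ],
)

```text
clock: 6.12
eef_pos: [498.3, 39.3, 97.5]
tcp_rot: [3.141, -0.0, 1.574]
contact_force: [1.3, -0.2, -0.4]
opening: 0.177
grasp_force: 77.9
```

Call:
play_rows(
  rows=[
    {"dp": [0.6, 0.12, 0], "turn": [0, 0, 0], "fingers": 1},
    {"dp": [0.25, 0.1, 0], "turn": [0, 0, 0], "fingers": 1},
    {"dp": [0, 0, 0], "turn": [0, 0, 0], "fingers": 1},
    {"dp": [0, 0, 0], "turn": [0, 0, 0], "fingers": 1},
  ],
)

```text
clock: 6.45
eef_pos: [507.0, 70.9, 97.2]
tcp_rot: [-3.141, 0.0, 1.573]
contact_force: [0.1, -1.0, -1.3]
opening: 0.174
grasp_force: 77.9
```

```bash
python3 - <<'E'
from rig import r
from h import *
f=r.grab_frame("scene");np.savez("scene2.npz",**f)
q=r.sense();print(q["eef_pos"],q["tcp_rot"],q["contact_force"],q["opening"],q["clock"])
p=q["eef_pos"];u=proj(f,[p,p-[0,0,40]]);print(u)
x,y=(u[1]-[50,37]).astype(int);print(x,y)
cv2.imwrite("pics/c4.png",cv2.resize(f["pixels"][y-30:y+60,max(x-10,0):x+110],None,fx=6,fy=6,interpolation=cv2.INTER_CUBIC)[:,:,::-1])
E
```

```text
[506.82795415  70.23560393  97.13779638] [-3.14083739e+00  3.90780743e-04  1.57190839e+00] [-0.68910515  0.07499232 -1.03665011] 0.17580681098748047 6.5
[[257.62647405 131.64898468]
 [257.45085401 144.36764154]]
207 107
```

View pics/c4.png

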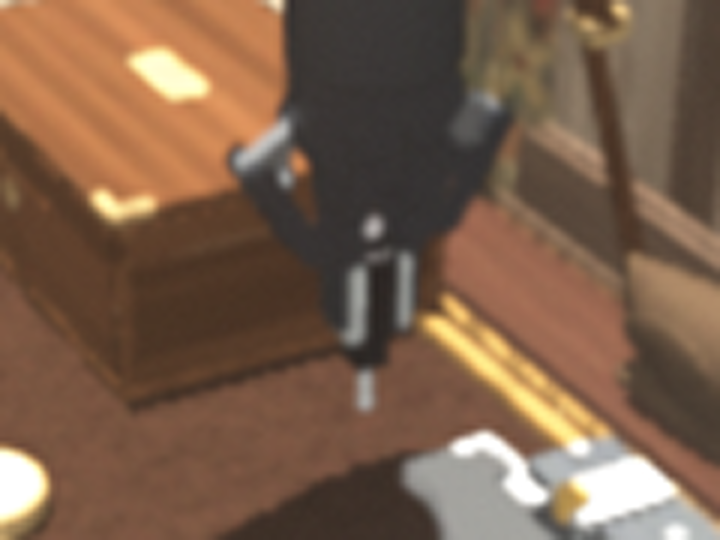

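Call:
play_rows(
  rows=[
    {"dp": [0, 0, 0.3], "turn": [0, 0, 0], "fingers": 1},
    {"dp": [0, 0, 0.5], "turn": [0, 0, 0], "fingers": 1},
    {"dp": [0, 0, 0.32], "turn": [0, 0, 0], "fingers": 1},
    {"dp": [0, 0, 0.1], "turn": [0, 0, 0], "fingers": 1},
    {"dp": [0, 0, 0], "turn": [0, 0, 0], "fingers": 1},
  ],
)

```text
clock: 6.92
eef_pos: [506.3, 69.4, 47.6]
tcp_rot: [-3.139, 0.0, 1.569]
contact_force: [0.1, -1.2, -0.3]
opening: 0.181
grasp_force: 77.9
```

Call:
play_rows(
  rows=[
    {"dp": [0, 0.1, 0], "turn": [0, 0, 0], "fingers": 1},
    {"dp": [0, 0.15, 0], "turn": [0, 0, 0], "fingers": 1},
    {"dp": [0, 0.05, 0], "turn": [0, 0, 0], "fingers": 1},
    {"dp": [0, 0, 0], "turn": [0, 0, 0], "fingers": 1},
    {"dp": [0, 0, 0], "turn": [0, 0, 0], "fingers": 1},
  ],
)

```text
clock: 7.33
eef_pos: [520.0, 70.8, 48.9]
tcp_rot: [3.141, -0.0, 1.571]
contact_force: [-0.9, 0.3, -0.7]
opening: 0.175
grasp_force: 77.9
```

Call:
play_rows(
  rows=[
    {"dp": [0, 0.03, 0], "turn": [0, 0, 0], "fingers": 1},
    {"dp": [0, 0.03, 0], "turn": [0, 0, 0], "fingers": 1},
    {"dp": [0, 0, 0], "turn": [0, 0, 0], "fingers": 1},
    {"dp": [0, 0, 0], "turn": [0, 0, 0], "fingers": 1},
  ],
)

```text
clock: 7.67
eef_pos: [521.8, 70.9, 48.5]
tcp_rot: [-3.142, -0.0, 1.571]
contact_force: [0.5, 0.1, -0.4]
opening: 0.177
grasp_force: 77.9
```

Call:
play_rows(
  rows=[
    {"dp": [0, 0.03, 0], "turn": [0, 0, 0], "fingers": 1},
    {"dp": [0, 0, 0], "turn": [0, 0, 0], "fingers": 1},
    {"dp": [0, 0, 0], "turn": [0, 0, 0], "fingers": 1},
  ],
)

```text
clock: 7.92
eef_pos: [523.1, 70.8, 48.5]
tcp_rot: [3.142, 0.0, 1.571]
contact_force: [0.5, -0.3, -0.8]
opening: 0.174
grasp_force: 77.9
```

Call:
play_rows(
  rows=[
    {"dp": [0, 0.03, 0], "turn": [0, 0, 0], "fingers": 1},
    {"dp": [0, 0, 0], "turn": [0, 0, 0], "fingers": 1},
    {"dp": [0, 0, 0], "turn": [0, 0, 0], "fingers": 1},
  ],
)

```text
clock: 8.17
eef_pos: [524.3, 70.8, 48.5]
tcp_rot: [3.142, 0.0, 1.571]
contact_force: [0.0, -0.5, -1.1]
opening: 0.177
grasp_force: 77.9
```

Call:
play_rows(
  rows=[
    {"dp": [0, 0.03, 0], "turn": [0, 0, 0], "fingers": 1},
    {"dp": [0, 0, 0], "turn": [0, 0, 0], "fingers": 1},
    {"dp": [0, 0, 0], "turn": [0, 0, 0], "fingers": 1},
  ],
)

```text
clock: 8.42
eef_pos: [525.5, 70.8, 48.5]
tcp_rot: [3.142, 0.0, 1.571]
contact_force: [0.6, 0.1, -0.6]
opening: 0.176
grasp_force: 77.9
```

Call:
play_rows(
  rows=[
    {"dp": [0, 0.03, 0], "turn": [0, 0, 0], "fingers": 1},
    {"dp": [0, 0, 0], "turn": [0, 0, 0], "fingers": 1},
    {"dp": [0, 0, 0], "turn": [0, 0, 0], "fingers": 1},
  ],
)

```text
clock: 8.67
eef_pos: [526.7, 70.8, 48.5]
tcp_rot: [3.142, -0.0, 1.571]
contact_force: [-0.1, 1.0, -1.7]
opening: 0.175
grasp_force: 77.9
```

Call:
play_rows(
  rows=[
    {"dp": [0, 0.03, 0], "turn": [0, 0, 0], "fingers": 1},
    {"dp": [0, 0, 0], "turn": [0, 0, 0], "fingers": 1},
    {"dp": [0, 0, 0], "turn": [0, 0, 0], "fingers": 1},
  ],
)

```text
clock: 8.92
eef_pos: [527.6, 70.8, 48.4]
tcp_rot: [-3.141, 0.0, 1.571]
contact_force: [-0.8, 1.0, 0.0]
opening: 0.178
grasp_force: 77.9
```

Call:
play_rows(
  rows=[
    {"dp": [0, 0.03, 0], "turn": [0, 0, 0], "fingers": 1},
    {"dp": [0, 0, 0], "turn": [0, 0, 0], "fingers": 1},
    {"dp": [0, 0, 0], "turn": [0, 0, 0], "fingers": 1},
  ],
)

```text
clock: 9.17
eef_pos: [528.4, 70.8, 48.3]
tcp_rot: [-3.14, 0.0, 1.571]
contact_force: [-2.6, 0.3, 0.2]
opening: 0.175
grasp_force: 78.1
```

```bash
cat > plan.py <<'E'
from h import *
from scipy.optimize import least_squares
def nom(y): return -60-20*np.sin(2*np.pi*y/130)*np.cos(np.pi*y/170)**2
t=load("top0")
def fit(z):
    P=ray(t,np.load("edge_px.npy"),z)[:,:2]
    def res(p):
        c,s=np.cos(p[2]),np.sin(p[2]);d=P-p[:2];return (c*d[:,0]+s*d[:,1]-nom(-s*d[:,0]+c*d[:,1]))[2:-2]
    f=least_squares(res,[590,-10,0]);return f.x,f.fun.std()
def curve(p,pen=0):
    y=np.linspace(92,-92,2000);x=nom(y);n=np.c_[-np.gradient(y),np.gradient(x)];n/=np.linalg.norm(n,axis=1)[:,None]
    n*=-np.sign(n[:,:1]);C=np.c_[x,y]+4*n;c,s=np.cos(p[2]),np.sin(p[2])
    return C@np.array([[c,s],[-s,c]])+p[:2]
def X(p,yw): C=curve(p);return np.interp(yw,C[::-1,1],C[::-1,0])
E
python3 - <<'E'
from plan import *
for x in(186,200,205,225,240):
    print(x,t["pixels"][130:150,x].min(1).tolist())
for z in(15,9,3):
    p,s=fit(z);yw=70.8-np.arange(0,162,2.0);xs=X(p,yw);print(z,p.round(3),round(s,3),"x at start",xs[0].round(1),"rel",(xs-xs[0])[::5].round(1).tolist())
E
```

```text
186 [247, 247, 247, 247, 247, 247, 247, 247, 247, 248, 250, 253, 107, 51, 64, 68, 65, 59, 59, 61]
200 [247, 247, 247, 247, 247, 247, 247, 247, 247, 247, 247, 247, 247, 248, 251, 244, 95, 59, 67, 66]
205 [247, 247, 247, 247, 247, 247, 247, 247, 247, 247, 247, 247, 247, 247, 248, 249, 255, 126, 57, 65]
225 [247, 247, 248, 250, 242, 103, 66, 67, 66, 66, 67, 68, 70, 66, 63, 65, 66, 65, 65, 67]
240 [247, 247, 247, 247, 247, 247, 247, 248, 250, 243, 102, 61, 67, 69, 68, 66, 65, 64, 66, 68]
15 [ 5.93487e+02 -7.12500e+00  6.00000e-02] 0.263 x at start 524.7 rel [0.0, 0.9, 0.6, -2.5, -7.1, -10.8, -11.3, -7.3, 1.4, 12.0, 19.8, 21.0, 17.4, 12.8, 9.6, 8.7, 9.4]
9 [ 5.94644e+02 -6.24600e+00  6.20000e-02] 0.258 x at start 525.8 rel [0.0, 0.9, 0.4, -2.8, -7.5, -11.0, -11.2, -6.7, 2.2, 12.9, 20.2, 21.0, 17.2, 12.6, 9.6, 8.9, 9.7]
3 [ 5.958e+02 -5.370e+00  6.300e-02] 0.287 x at start 526.9 rel [0.0, 0.9, 0.2, -3.2, -7.8, -11.1, -11.0, -6.2, 3.1, 13.7, 20.6, 20.9, 17.0, 12.5, 9.7, 9.1, 10.0]
```

```bash
python3 - <<'E'
from plan import *
p,_=fit(9);yw=70.8-np.arange(0,164,2.0);xs=X(p,yw)-X(p,70.8)
cum=np.round(xs/40/0.005)*0.005
d=np.diff(cum)
for i in range(0,len(d),5): print(i,yw[i].round(1),d[i:i+5].round(3).tolist())
E
```

```text
0 70.8 [0.005, 0.005, 0.005, 0.005, 0.005]
5 60.8 [0.0, 0.0, 0.0, -0.01, -0.005]
10 50.8 [-0.01, -0.015, -0.015, -0.02, -0.02]
15 40.8 [-0.025, -0.02, -0.025, -0.025, -0.02]
20 30.8 [-0.025, -0.02, -0.015, -0.015, -0.015]
25 20.8 [-0.01, -0.005, 0.0, 0.005, 0.005]
30 10.8 [0.015, 0.015, 0.02, 0.03, 0.03]
35 0.8 [0.04, 0.04, 0.045, 0.05, 0.05]
40 -9.2 [0.055, 0.055, 0.055, 0.05, 0.05]
45 -19.2 [0.05, 0.04, 0.04, 0.03, 0.025]
50 -29.2 [0.02, 0.01, 0.0, 0.0, -0.01]
55 -39.2 [-0.015, -0.015, -0.02, -0.02, -0.025]
60 -49.2 [-0.025, -0.02, -0.025, -0.025, -0.02]
65 -59.2 [-0.02, -0.015, -0.015, -0.015, -0.01]
70 -69.2 [-0.01, -0.005, 0.0, -0.005, 0.0]
75 -79.2 [0.005, 0.0, 0.005, 0.005, 0.005]
80 -89.2 [0.005]
```

Call:
play_rows(
  rows=[
    {"dp": [0, 0.02, 0], "turn": [0, 0, 0], "fingers": 1},
    {"dp": [0, 0.01, 0], "turn": [0, 0, 0], "fingers": 1},
    {"dp": [0, 0, 0], "turn": [0, 0, 0], "fingers": 1},
    {"dp": [0, 0, 0], "turn": [0, 0, 0], "fingers": 1},
  ],
)

```text
clock: 9.5
eef_pos: [529.2, 70.8, 48.2]
tcp_rot: [-3.14, 0.0, 1.571]
contact_force: [-5.2, 1.0, 1.5]
opening: 0.176
grasp_force: 78.2
```

Call:
play_rows(
  rows=[
    {"dp": [-0.05, 0.005, 0], "turn": [0, 0, 0], "fingers": 1},
    {"dp": [-0.05, 0.005, 0], "turn": [0, 0, 0], "fingers": 1},
    {"dp": [-0.05, 0.005, 0], "turn": [0, 0, 0], "fingers": 1},
  ],
)

```text
clock: 9.75
eef_pos: [529.7, 65.0, 48.1]
tcp_rot: [-3.139, -0.0, 1.571]
contact_force: [-5.4, 3.1, -1.8]
opening: 0.177
grasp_force: 78.1
```

Call:
play_rows(
  rows=[
    {"dp": [-0.05, 0.005, 0], "turn": [0, 0, 0], "fingers": 1},
    {"dp": [-0.05, 0.005, 0], "turn": [0, 0, 0], "fingers": 1},
  ],
)

```text
clock: 9.92
eef_pos: [530.1, 61.0, 48.1]
tcp_rot: [-3.139, -0.0, 1.57]
contact_force: [-5.0, 3.5, -0.1]
opening: 0.173
grasp_force: 78.1
```

Call:
play_rows(
  rows=[
    {"dp": [-0.05, 0, 0], "turn": [0, 0, 0], "fingers": 1},
    {"dp": [-0.05, 0, 0], "turn": [0, 0, 0], "fingers": 1},
    {"dp": [-0.05, 0, 0], "turn": [0, 0, 0], "fingers": 1},
  ],
)

```text
clock: 10.17
eef_pos: [530.1, 55.0, 48.1]
tcp_rot: [-3.139, -0.0, 1.57]
contact_force: [-4.8, 2.9, -0.6]
opening: 0.172
grasp_force: 78.0
```

Call:
play_rows(
  rows=[
    {"dp": [-0.05, -0.01, 0], "turn": [0, 0, 0], "fingers": 1},
    {"dp": [-0.05, -0.005, 0], "turn": [0, 0, 0], "fingers": 1},
    {"dp": [-0.05, -0.01, 0], "turn": [0, 0, 0], "fingers": 1},
  ],
)

```text
clock: 10.42
eef_pos: [529.4, 49.1, 48.2]
tcp_rot: [-3.14, -0.001, 1.57]
contact_force: [-4.4, 5.0, -1.6]
opening: 0.172
grasp_force: 78.0
```

Call:
play_rows(
  rows=[
    {"dp": [-0.05, -0.015, 0], "turn": [0, 0, 0], "fingers": 1},
    {"dp": [-0.05, -0.015, 0], "turn": [0, 0, 0], "fingers": 1},
    {"dp": [-0.05, -0.02, 0], "turn": [0, 0, 0], "fingers": 1},
  ],
)

```text
clock: 10.67
eef_pos: [527.7, 43.2, 48.2]
tcp_rot: [-3.14, -0.001, 1.57]
contact_force: [-3.5, 5.1, -0.3]
opening: 0.18
grasp_force: 78.0
```

Call:
play_rows(
  rows=[
    {"dp": [-0.05, -0.02, 0], "turn": [0, 0, 0], "fingers": 1},
    {"dp": [-0.05, -0.025, 0], "turn": [0, 0, 0], "fingers": 1},
    {"dp": [-0.05, -0.02, 0], "turn": [0, 0, 0], "fingers": 1},
  ],
)

```text
clock: 10.92
eef_pos: [525.3, 37.3, 48.3]
tcp_rot: [-3.141, -0.001, 1.57]
contact_force: [-3.8, 6.5, 0.1]
opening: 0.171
grasp_force: 78.1
```

Call:
play_rows(
  rows=[
    {"dp": [-0.05, -0.025, 0], "turn": [0, 0, 0], "fingers": 1},
    {"dp": [-0.05, -0.025, 0], "turn": [0, 0, 0], "fingers": 1},
    {"dp": [-0.05, -0.02, 0], "turn": [0, 0, 0], "fingers": 1},
  ],
)

```text
clock: 11.17
eef_pos: [522.5, 31.4, 48.4]
tcp_rot: [-3.141, -0.001, 1.57]
contact_force: [-3.8, 5.4, -0.8]
opening: 0.178
grasp_force: 78.1
```

Call:
play_rows(
  rows=[
    {"dp": [-0.05, -0.025, 0], "turn": [0, 0, 0], "fingers": 1},
    {"dp": [-0.05, -0.02, 0], "turn": [0, 0, 0], "fingers": 1},
    {"dp": [-0.05, -0.015, 0], "turn": [0, 0, 0], "fingers": 1},
  ],
)

```text
clock: 11.42
eef_pos: [520.0, 25.4, 48.3]
tcp_rot: [-3.141, -0.001, 1.57]
contact_force: [-3.4, 7.1, -0.9]
opening: 0.178
grasp_force: 78.1
```

Call:
play_rows(
  rows=[
    {"dp": [-0.05, -0.015, 0], "turn": [0, 0, 0], "fingers": 1},
    {"dp": [-0.05, -0.01, 0], "turn": [0, 0, 0], "fingers": 1},
    {"dp": [-0.05, -0.01, 0], "turn": [0, 0, 0], "fingers": 1},
  ],
)

```text
clock: 11.67
eef_pos: [518.2, 19.3, 48.2]
tcp_rot: [-3.14, -0.001, 1.57]
contact_force: [-5.1, 4.8, -0.2]
opening: 0.172
grasp_force: 78.1
```

Call:
play_rows(
  rows=[
    {"dp": [-0.05, -0.005, 0], "turn": [0, 0, 0], "fingers": 1},
    {"dp": [-0.05, 0, 0], "turn": [0, 0, 0], "fingers": 1},
    {"dp": [-0.05, 0.005, 0], "turn": [0, 0, 0], "fingers": 1},
  ],
)

```text
clock: 11.92
eef_pos: [517.7, 13.1, 48.1]
tcp_rot: [-3.139, -0.001, 1.57]
contact_force: [-6.4, 4.1, -0.9]
opening: 0.175
grasp_force: 78.0
```

Call:
play_rows(
  rows=[
    {"dp": [-0.05, 0.005, 0], "turn": [0, 0, 0], "fingers": 1},
    {"dp": [-0.05, 0.01, 0], "turn": [0, 0, 0], "fingers": 1},
  ],
)

```text
clock: 12.08
eef_pos: [518.1, 9.0, 48.0]
tcp_rot: [-3.139, -0.0, 1.571]
contact_force: [-5.0, 3.3, 0.0]
opening: 0.178
grasp_force: 78.0
```

Call:
play_rows(
  rows=[
    {"dp": [-0.05, 0.015, 0], "turn": [0, 0, 0], "fingers": 1},
    {"dp": [-0.05, 0.02, 0], "turn": [0, 0, 0], "fingers": 1},
  ],
)

```text
clock: 12.25
eef_pos: [519.4, 4.8, 47.9]
tcp_rot: [-3.138, -0.0, 1.571]
contact_force: [-6.4, 1.2, -0.9]
opening: 0.173
grasp_force: 78.0
```

Call:
play_rows(
  rows=[
    {"dp": [-0.05, 0.03, 0], "turn": [0, 0, 0], "fingers": 1},
    {"dp": [-0.05, 0.03, 0], "turn": [0, 0, 0], "fingers": 1},
  ],
)

```text
clock: 12.42
eef_pos: [521.7, 0.7, 47.9]
tcp_rot: [-3.138, 0.0, 1.571]
contact_force: [-5.2, 0.3, -1.7]
opening: 0.171
grasp_force: 78.1
```

Call:
play_rows(
  rows=[
    {"dp": [-0.05, 0.04, 0], "turn": [0, 0, 0], "fingers": 1},
    {"dp": [-0.05, 0.04, 0], "turn": [0, 0, 0], "fingers": 1},
  ],
)

```text
clock: 12.58
eef_pos: [524.7, -3.4, 47.8]
tcp_rot: [-3.138, 0.0, 1.571]
contact_force: [-6.9, 0.0, 0.3]
opening: 0.174
grasp_force: 78.1
```

Call:
play_rows(
  rows=[
    {"dp": [-0.05, 0.04, 0], "turn": [0, 0, 0], "fingers": 1},
    {"dp": [-0.05, 0.05, 0], "turn": [0, 0, 0], "fingers": 1},
  ],
)

```text
clock: 12.75
eef_pos: [528.4, -7.5, 47.8]
tcp_rot: [-3.138, 0.0, 1.571]
contact_force: [-6.5, -0.4, -0.3]
opening: 0.173
grasp_force: 78.1
```

Call:
play_rows(
  rows=[
    {"dp": [-0.05, 0.05, 0], "turn": [0, 0, 0], "fingers": 1},
    {"dp": [-0.05, 0.055, 0], "turn": [0, 0, 0], "fingers": 1},
  ],
)

```text
clock: 12.92
eef_pos: [532.6, -11.5, 47.8]
tcp_rot: [-3.138, 0.0, 1.571]
contact_force: [-7.1, -1.4, -1.0]
opening: 0.177
grasp_force: 78.1
```

Call:
play_rows(
  rows=[
    {"dp": [-0.05, 0.05, 0], "turn": [0, 0, 0], "fingers": 1},
    {"dp": [-0.05, 0.05, 0], "turn": [0, 0, 0], "fingers": 1},
  ],
)

```text
clock: 13.08
eef_pos: [536.7, -15.6, 47.8]
tcp_rot: [-3.138, 0.0, 1.571]
contact_force: [-6.9, -1.1, -0.6]
opening: 0.177
grasp_force: 78.1
```

Call:
play_rows(
  rows=[
    {"dp": [-0.05, 0.05, 0], "turn": [0, 0, 0], "fingers": 1},
    {"dp": [-0.05, 0.05, 0], "turn": [0, 0, 0], "fingers": 1},
  ],
)

```text
clock: 13.25
eef_pos: [540.8, -19.5, 47.9]
tcp_rot: [-3.138, 0.0, 1.571]
contact_force: [-7.0, -0.5, -0.1]
opening: 0.177
grasp_force: 78.2
```

Call:
play_rows(
  rows=[
    {"dp": [-0.05, 0.045, 0], "turn": [0, 0, 0], "fingers": 1},
    {"dp": [-0.05, 0.035, 0], "turn": [0, 0, 0], "fingers": 1},
  ],
)

```text
clock: 13.42
eef_pos: [544.2, -23.5, 47.9]
tcp_rot: [-3.139, 0.0, 1.571]
contact_force: [-5.4, -0.4, -1.0]
opening: 0.173
grasp_force: 78.1
```

Call:
play_rows(
  rows=[
    {"dp": [-0.05, 0.04, 0], "turn": [0, 0, 0], "fingers": 1},
    {"dp": [-0.05, 0.03, 0], "turn": [0, 0, 0], "fingers": 1},
  ],
)

```text
clock: 13.58
eef_pos: [547.1, -27.4, 47.9]
tcp_rot: [-3.139, 0.0, 1.571]
contact_force: [-4.8, 0.4, -1.1]
opening: 0.179
grasp_force: 78.1
```

Call:
play_rows(
  rows=[
    {"dp": [-0.05, 0.025, 0], "turn": [0, 0, 0], "fingers": 1},
    {"dp": [-0.05, 0.02, 0], "turn": [0, 0, 0], "fingers": 1},
  ],
)

```text
clock: 13.75
eef_pos: [549.1, -31.3, 48.0]
tcp_rot: [-3.139, -0.0, 1.571]
contact_force: [-4.6, 0.4, -0.9]
opening: 0.175
grasp_force: 78.1
```

Call:
play_rows(
  rows=[
    {"dp": [-0.05, 0.01, 0], "turn": [0, 0, 0], "fingers": 1},
    {"dp": [-0.05, 0.005, 0], "turn": [0, 0, 0], "fingers": 1},
  ],
)

```text
clock: 13.92
eef_pos: [550.0, -35.2, 48.1]
tcp_rot: [-3.14, -0.0, 1.571]
contact_force: [-5.1, 1.1, -1.0]
opening: 0.176
grasp_force: 78.2
```

Rows 53 to 58: 0, -.01, -.015, -.015, -.02, -.02.

Call:
play_rows(
  rows=[
    {"dp": [-0.05, 0, 0], "turn": [0, 0, 0], "fingers": 1},
    {"dp": [-0.05, -0.01, 0], "turn": [0, 0, 0], "fingers": 1},
    {"dp": [-0.05, -0.015, 0], "turn": [0, 0, 0], "fingers": 1},
  ],
)

```text
clock: 14.17
eef_pos: [549.5, -41.0, 48.3]
tcp_rot: [-3.141, -0.001, 1.57]
contact_force: [-3.5, 5.0, -1.5]
opening: 0.178
grasp_force: 78.2
```

Call:
play_rows(
  rows=[
    {"dp": [-0.05, -0.015, 0], "turn": [0, 0, 0], "fingers": 1},
    {"dp": [-0.05, -0.02, 0], "turn": [0, 0, 0], "fingers": 1},
  ],
)

```text
clock: 14.33
eef_pos: [548.3, -44.9, 48.4]
tcp_rot: [-3.141, -0.001, 1.57]
contact_force: [-3.1, 4.9, -0.8]
opening: 0.173
grasp_force: 78.2
```

Call:
play_rows(
  rows=[
    {"dp": [-0.05, -0.015, 0], "turn": [0, 0, 0], "fingers": 1},
    {"dp": [-0.05, -0.02, 0], "turn": [0, 0, 0], "fingers": 1},
    {"dp": [-0.05, -0.025, 0], "turn": [0, 0, 0], "fingers": 1},
  ],
)

```text
clock: 14.58
eef_pos: [546.0, -50.8, 48.4]
tcp_rot: [-3.142, -0.001, 1.57]
contact_force: [-3.0, 5.8, -1.2]
opening: 0.175
grasp_force: 78.2
```

Call:
play_rows(
  rows=[
    {"dp": [-0.05, -0.02, 0], "turn": [0, 0, 0], "fingers": 1},
    {"dp": [-0.05, -0.025, 0], "turn": [0, 0, 0], "fingers": 1},
  ],
)

```text
clock: 14.75
eef_pos: [544.2, -54.8, 48.4]
tcp_rot: [-3.142, -0.001, 1.57]
contact_force: [-2.2, 5.1, -1.1]
opening: 0.174
grasp_force: 78.2
```

Call:
play_rows(
  rows=[
    {"dp": [-0.05, -0.02, 0], "turn": [0, 0, 0], "fingers": 1},
    {"dp": [-0.05, -0.015, 0], "turn": [0, 0, 0], "fingers": 1},
    {"dp": [-0.05, -0.015, 0], "turn": [0, 0, 0], "fingers": 1},
  ],
)

```text
clock: 15.0
eef_pos: [541.9, -60.6, 48.4]
tcp_rot: [-3.141, -0.001, 1.57]
contact_force: [-4.1, 6.2, -0.7]
opening: 0.176
grasp_force: 78.2
```

Call:
play_rows(
  rows=[
    {"dp": [-0.05, -0.015, 0], "turn": [0, 0, 0], "fingers": 1},
    {"dp": [-0.05, -0.015, 0], "turn": [0, 0, 0], "fingers": 1},
  ],
)

```text
clock: 15.17
eef_pos: [540.4, -64.6, 48.3]
tcp_rot: [-3.14, -0.001, 1.57]
contact_force: [-4.3, 7.5, -0.9]
opening: 0.177
grasp_force: 78.2
```

Call:
play_rows(
  rows=[
    {"dp": [-0.05, -0.015, 0], "turn": [0, 0, 0], "fingers": 1},
    {"dp": [-0.05, -0.01, 0], "turn": [0, 0, 0], "fingers": 1},
    {"dp": [-0.05, -0.01, 0], "turn": [0, 0, 0], "fingers": 1},
  ],
)

```text
clock: 15.42
eef_pos: [538.7, -70.7, 48.2]
tcp_rot: [-3.14, -0.001, 1.57]
contact_force: [-4.4, 5.1, -0.4]
opening: 0.175
grasp_force: 78.1
```

Call:
play_rows(
  rows=[
    {"dp": [-0.05, -0.005, 0], "turn": [0, 0, 0], "fingers": 1},
    {"dp": [-0.05, -0.005, 0], "turn": [0, 0, 0], "fingers": 1},
    {"dp": [-0.05, 0, 0], "turn": [0, 0, 0], "fingers": 1},
  ],
)

```text
clock: 15.67
eef_pos: [538.1, -76.8, 48.1]
tcp_rot: [-3.139, -0.001, 1.57]
contact_force: [-6.3, 4.2, -0.4]
opening: 0.174
grasp_force: 78.1
```

Call:
play_rows(
  rows=[
    {"dp": [-0.05, 0, 0], "turn": [0, 0, 0], "fingers": 1},
    {"dp": [-0.05, 0, 0], "turn": [0, 0, 0], "fingers": 1},
    {"dp": [-0.05, 0, 0], "turn": [0, 0, 0], "fingers": 1},
  ],
)

```text
clock: 15.92
eef_pos: [538.0, -82.9, 48.1]
tcp_rot: [-3.139, -0.001, 1.571]
contact_force: [-5.6, 3.2, -0.4]
opening: 0.175
grasp_force: 78.1
```

Call:
play_rows(
  rows=[
    {"dp": [-0.05, 0.005, 0], "turn": [0, 0, 0], "fingers": 1},
    {"dp": [-0.05, 0, 0], "turn": [0, 0, 0], "fingers": 1},
    {"dp": [-0.05, 0, 0], "turn": [0, 0, 0], "fingers": 1},
  ],
)

```text
clock: 16.17
eef_pos: [538.4, -89.1, 48.1]
tcp_rot: [-3.139, -0.0, 1.571]
contact_force: [-5.0, 2.9, -0.9]
opening: 0.172
grasp_force: 78.1
```

Call:
play_rows(
  rows=[
    {"dp": [0, -0.2, 0], "turn": [0, 0, 0], "fingers": 1},
    {"dp": [0, -0.4, 0], "turn": [0, 0, 0], "fingers": 1},
    {"dp": [0, -0.3, 0], "turn": [0, 0, 0], "fingers": 1},
    {"dp": [0, 0, -0.4], "turn": [0, 0, 0], "fingers": 1},
    {"dp": [0, 0, -0.6], "turn": [0, 0, 0], "fingers": 1},
  ],
)

```text
clock: 16.58
eef_pos: [501.9, -89.3, 87.5]
tcp_rot: [-3.14, -0.0, 1.571]
contact_force: [1.1, 0.1, -1.1]
opening: 0.174
grasp_force: 78.3
```

Call:
play_rows(
  rows=[
    {"dp": [0, 0, -0.2], "turn": [0, 0, 0], "fingers": 1},
    {"dp": [0, 0, 0], "turn": [0, 0, -0.9], "fingers": 1},
    {"dp": [0, 0, 0], "turn": [0, 0, -0.9], "fingers": 1},
    {"dp": [0, 0, 0], "turn": [0, 0, -0.9], "fingers": 1},
    {"dp": [0, 0, 0], "turn": [0, 0, -0.9], "fingers": 1},
  ],
)

```text
clock: 17.0
eef_pos: [504.3, -89.5, 96.8]
tcp_rot: [3.139, 0.002, 1.952]
contact_force: [0.1, -0.3, -1.3]
opening: 0.177
grasp_force: 78.3
```

Call:
play_rows(
  rows=[
    {"dp": [0, 0, 0], "turn": [0, 0, -0.57], "fingers": 1},
    {"dp": [0, 0, 0], "turn": [0, 0, 0], "fingers": 1},
    {"dp": [0, 0, 0], "turn": [0, 0, 0], "fingers": 1},
    {"dp": [0, 0, 0], "turn": [0, 0, 0], "fingers": 1},
  ],
)

```text
clock: 17.33
eef_pos: [503.8, -89.3, 96.6]
tcp_rot: [3.141, 0.001, 2.005]
contact_force: [-0.8, -0.0, -0.6]
opening: 0.18
grasp_force: 78.3
```

Call:
play_rows(
  rows=[
    {"dp": [-0.4, -0.39, 0], "turn": [0, 0, 0], "fingers": 1},
    {"dp": [-0.65, -0.63, 0], "turn": [0, 0, 0], "fingers": 1},
    {"dp": [-0.7, -0.67, 0], "turn": [0, 0, 0], "fingers": 1},
    {"dp": [-0.7, -0.67, 0], "turn": [0, 0, 0], "fingers": 1},
    {"dp": [-0.65, -0.63, 0], "turn": [0, 0, 0], "fingers": 1},
  ],
)

```text
clock: 17.75
eef_pos: [446.9, -253.9, 96.6]
tcp_rot: [3.141, 0.001, 2.006]
contact_force: [0.6, -0.0, -0.9]
opening: 0.176
grasp_force: 78.3
```

Call:
play_rows(
  rows=[
    {"dp": [-0.45, -0.44, 0], "turn": [0, 0, 0], "fingers": 1},
    {"dp": [-0.23, -0.22, 0], "turn": [0, 0, 0], "fingers": 1},
    {"dp": [0, 0, 0], "turn": [0, 0, 0], "fingers": 1},
    {"dp": [0, 0, 0], "turn": [0, 0, 0], "fingers": 1},
    {"dp": [0, 0, 0], "turn": [0, 0, 0], "fingers": 1},
  ],
)

```text
clock: 18.17
eef_pos: [435.2, -287.0, 96.4]
tcp_rot: [3.142, -0.0, 2.007]
contact_force: [-1.0, 0.4, -1.2]
opening: 0.173
grasp_force: 78.3
```

Call:
play_rows(
  rows=[
    {"dp": [0, 0, 0], "turn": [0, 0, 0], "fingers": 1},
    {"dp": [0, 0, 0], "turn": [0, 0, 0], "fingers": 1},
  ],
)

```text
clock: 18.33
eef_pos: [435.5, -286.9, 96.5]
tcp_rot: [3.142, -0.0, 2.009]
contact_force: [-0.4, 0.1, -1.5]
opening: 0.176
grasp_force: 78.3
```

```bash
python3 - <<'E'
from rig import r
from h import *
f=r.grab_frame("scene");np.savez("scene3.npz",**f)
q=r.sense();print(q["eef_pos"],q["tcp_rot"],q["clock"])
cv2.imwrite("pics/c5.png",cv2.resize(f["pixels"][180:280,270:370],None,fx=6,fy=6,interpolation=cv2.INTER_CUBIC)[:,:,::-1])
E
```

```text
[ 435.45159721 -286.99360819   96.48853215] [ 3.14154750e+00 -1.09617341e-04  2.00868333e+00] 18.3833
```

View pics/c5.png

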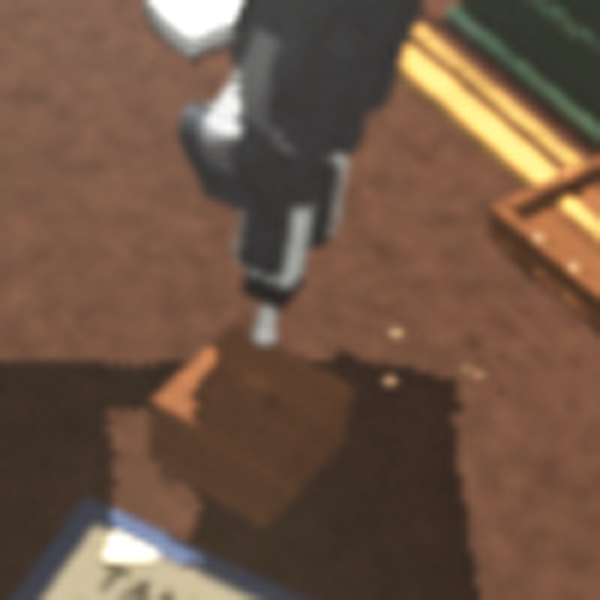

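Call:
play_rows(
  rows=[
    {"dp": [-0.01, -0.02, 0.1], "turn": [0, 0, 0], "fingers": 1},
    {"dp": [0, 0, 0.2], "turn": [0, 0, 0], "fingers": 1},
    {"dp": [0, 0, 0.15], "turn": [0, 0, 0], "fingers": 1},
    {"dp": [0, 0, 0.05], "turn": [0, 0, 0], "fingers": 1},
    {"dp": [0, 0, 0.05], "turn": [0, 0, 0], "fingers": 1},
  ],
)

```text
clock: 18.8
eef_pos: [434.1, -288.4, 73.6]
tcp_rot: [-3.141, -0.001, 2.007]
contact_force: [0.1, 0.7, -0.9]
opening: 0.176
grasp_force: 78.3
```

Call:
play_rows(
  rows=[
    {"dp": [0, 0, 0.05], "turn": [0, 0, 0], "fingers": 1},
    {"dp": [0, 0, 0.05], "turn": [0, 0, 0], "fingers": 1},
    {"dp": [0, 0, 0.05], "turn": [0, 0, 0], "fingers": 1},
    {"dp": [0, 0, 0], "turn": [0, 0, 0], "fingers": 1},
  ],
)

```text
clock: 19.13
eef_pos: [434.4, -288.6, 68.2]
tcp_rot: [-3.141, -0.0, 2.007]
contact_force: [0.4, 0.1, -0.7]
opening: 0.176
grasp_force: 78.3
```

Call:
play_rows(
  rows=[
    {"dp": [0, 0, 0.1], "turn": [0, 0, 0], "fingers": 1},
    {"dp": [0, 0, 0.1], "turn": [0, 0, 0], "fingers": 1},
    {"dp": [0, 0, 0.1], "turn": [0, 0, 0], "fingers": 1},
    {"dp": [0, 0, 0], "turn": [0, 0, 0], "fingers": 1},
  ],
)

```text
clock: 19.47
eef_pos: [434.0, -288.3, 55.6]
tcp_rot: [-3.141, -0.001, 2.007]
contact_force: [-0.4, 0.1, -1.0]
opening: 0.183
grasp_force: 78.3
```

Call:
play_rows(
  rows=[
    {"dp": [0, 0, 0.07], "turn": [0, 0, 0], "fingers": 1},
    {"dp": [0, 0, 0.06], "turn": [0, 0, 0], "fingers": 1},
    {"dp": [0, 0, 0.03], "turn": [0, 0, 0], "fingers": 1},
    {"dp": [0, 0, 0], "turn": [0, 0, 0], "fingers": 1},
  ],
)

```text
clock: 19.8
eef_pos: [434.3, -288.5, 49.8]
tcp_rot: [-3.141, -0.0, 2.007]
contact_force: [0.3, 0.2, -1.1]
opening: 0.178
grasp_force: 78.3
```

Call:
play_rows(
  rows=[
    {"dp": [0, 0, 0.02], "turn": [0, 0, 0], "fingers": 1},
    {"dp": [0, 0, 0], "turn": [0, 0, 0], "fingers": 1},
    {"dp": [0, 0, 0], "turn": [0, 0, 0], "fingers": 1},
  ],
)

```text
clock: 20.05
eef_pos: [434.5, -288.7, 49.4]
tcp_rot: [3.142, 0.0, 2.007]
contact_force: [-1.0, 0.8, -0.7]
opening: 0.175
grasp_force: 78.3
```

Call:
play_rows(
  rows=[
    {"dp": [0, 0, 0.02], "turn": [0, 0, 0], "fingers": 1},
    {"dp": [0, 0, 0], "turn": [0, 0, 0], "fingers": 1},
    {"dp": [0, 0, 0], "turn": [0, 0, 0], "fingers": 1},
  ],
)

```text
clock: 20.3
eef_pos: [434.6, -288.8, 49.0]
tcp_rot: [3.141, 0.0, 2.007]
contact_force: [-0.6, 1.1, 5.4]
opening: 0.174
grasp_force: 79.4
```

Seated: 5.4 N upward. Releasing and backing off.

Call:
play_rows(
  rows=[
    {"dp": [0, 0, 0], "turn": [0, 0, 0], "fingers": 0.75},
    {"dp": [0, 0, 0], "turn": [0, 0, 0], "fingers": 0.65},
    {"dp": [0, 0, 0], "turn": [0, 0, 0], "fingers": 0.5},
    {"dp": [0, 0, 0], "turn": [0, 0, 0], "fingers": 0.4},
    {"dp": [0, 0, 0], "turn": [0, 0, 0], "fingers": 0.4},
  ],
)

```text
clock: 20.72
eef_pos: [434.5, -288.6, 48.4]
tcp_rot: [-3.142, -0.0, 2.007]
contact_force: [0.6, -0.1, -0.6]
opening: 0.596
grasp_force: 0.0
```

Call:
play_rows(
  rows=[
    {"dp": [0, 0, 0], "turn": [0, 0, 0], "fingers": 0.4},
    {"dp": [0, 0, -0.2], "turn": [0, 0, 0], "fingers": 0.4},
    {"dp": [0, 0, -0.5], "turn": [0, 0, 0], "fingers": 0.4},
    {"dp": [0, 0, -0.8], "turn": [0, 0, 0], "fingers": 0.4},
    {"dp": [0, 0, -0.9], "turn": [0, 0, 0], "fingers": 0.4},
  ],
)

```text
clock: 21.13
eef_pos: [433.4, -287.9, 144.8]
tcp_rot: [-3.14, -0.003, 2.007]
contact_force: [0.5, -0.6, -0.2]
opening: 0.602
grasp_force: 0.0
```

Call:
play_rows(
  rows=[
    {"dp": [0, 0, -0.9], "turn": [0, 0, 0], "fingers": 0.4},
    {"dp": [0, 0, -0.5], "turn": [0, 0, 0], "fingers": 0.4},
    {"dp": [0.8, 0, 0], "turn": [0, 0, 0], "fingers": 0.4},
    {"dp": [0.8, 0, 0], "turn": [0, 0, 0], "fingers": 0.4},
    {"dp": [0.8, 0, 0], "turn": [0, 0, 0], "fingers": 0.4},
  ],
)

```text
clock: 21.55
eef_pos: [393.4, -201.0, 201.4]
tcp_rot: [3.141, 0.001, 2.006]
contact_force: [-0.1, 0.5, -0.6]
opening: 0.598
grasp_force: 0.0
```

Call:
play_rows(
  rows=[
    {"dp": [0.8, 0, 0], "turn": [0, 0, 0], "fingers": 0.4},
    {"dp": [0.8, 0, 0], "turn": [0, 0, 0], "fingers": 0.4},
    {"dp": [0.4, 0, 0], "turn": [0, 0, 0], "fingers": 0.4},
    {"dp": [0, 0, 0], "turn": [0, 0, 0], "fingers": 0.4},
    {"dp": [0, 0, 0], "turn": [0, 0, 0], "fingers": 0.4},
  ],
)

```text
clock: 21.97
eef_pos: [360.3, -129.0, 201.2]
tcp_rot: [3.141, 0.001, 2.009]
contact_force: [0.4, -0.3, 0.3]
opening: 0.602
grasp_force: 0.0
```

```bash
python3 - <<'E'
from rig import r
from h import *
f=r.grab_frame("scene");np.savez("scene4.npz",**f);g=r.grab_frame("top")
a=cv2.resize(f["pixels"][200:275,275:350],(400,400),interpolation=cv2.INTER_CUBIC)
b=cv2.resize(load("scene0")["pixels"][200:275,275:350],(400,400),interpolation=cv2.INTER_CUBIC)
cv2.imwrite("pics/c6.png",np.hstack([b,a])[:,:,::-1]);cv2.imwrite("pics/c7.png",g["pixels"][:,:,::-1])
E
```

```text
(no output)
```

View pics/c6.png

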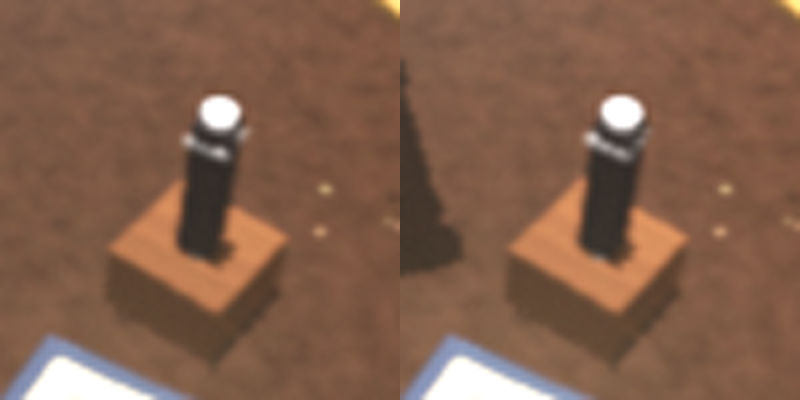

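View pics/c7.png

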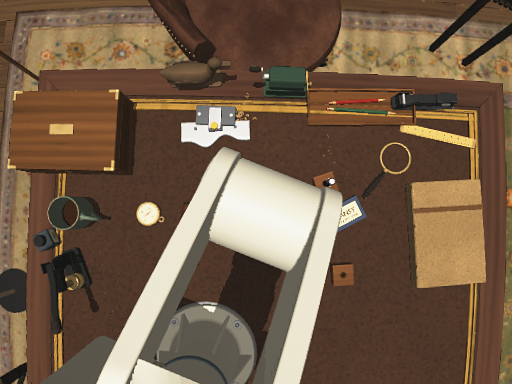

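The pen stands fully down in the holder as it did before (crop px (205,250) at left and (605,250) at right). Everything else the arm leaves in view is where it was.

```bash
python3 -c "
from rig import r
print(r.sign_off())"
```

```text
the job is handed in; nothing more can be done
None
```

The job is handed in at about 22 s: I traced the wavy edge from left to right in one stroke (about +79 to −79 mm by the camera fit) at about 5–9 N in every reading, then stood the pen fully down in its holder and let go; the arm hid the watch and eraser in the last picture, so I did not recheck those two.

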